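# Stand the round-bottomed bottle in its ring stand

## Task

Take the green round-bottomed bottle out of the sloping wooden cradle and stand it upright, cork up, in the empty brass ring stand. It is glass: lower it into the ring and only then let go, never let it drop. Leave the ring stand, the amber bottle and the other things on the counter where they are.

Things in the scene. Friction and masses are not known exactly. Their poses are not given: they have to be found in the camera images.
- green_bottle: Green glass bottle, about 0.36 kg, cannot stand alone. Origin at the foot of its round bottom, z along it to the cork (turn about z means nothing). From the foot: half-ellipsoid bottom to 60 mm, body 61 mm across to 112, shoulder to 153, neck 28 mm across to 190, lip 36 mm across to 204, cherrywood cork (stays in) 21 mm across to 215. Starts leaning about 45 degrees in the cradle
- green_neck (a point): Point on the green bottle's axis in the middle of its straight neck, 172 mm from the foot; neck and shoulder overhang the cradle freely
- cradle: Fixed wooden cradle. Base 135 x 100 x 12 mm; V trough of two boards rising at 45 degrees towards the cradle's own -x; heel board at the low +x end under the bottle's foot. It carries the bottle from 44 to 122 mm from the foot, open above, so the bottle lifts straight up. Highest wood 0.13 m. Origin on the counter, 60 mm towards own -x from the bottle's foot (about 30 mm up); z up
- ring_stand: The empty brass ring stand, loose, 0.55 kg, 115 mm over its three ball feet, 46 mm high. Origin on the counter under the ring's centre, z up. A seated bottle has its foot 11 mm above the counter and its round bottom in the collar. The collar guides but does not grip: a bottle let go more than about 0.15 rad off upright stays crooked or topples
- ring_stand_top (a point): Centre of the empty stand's ring in the plane of its rim, 45 mm above the counter. The open flared collar is 56 mm wide inside at this rim, narrowing to 46 mm at its lower edge 30 mm above the counter; wall 4 mm
- full_stand: The other brass ring stand, like the first, already carrying the amber bottle; not to be moved. Origin on the counter under the ring's centre, z up
- amber_bottle: Amber glass bottle of the same shape and size, standing in the other stand, top 0.226 m above the counter. Origin at its foot, z along it to the cork
- corkscrew: Chrome double-lever corkscrew standing on its bell with the levers down, about 90 x 43 mm, 173 mm high; origin at the centre of its underside, z up
- cork_jar: White glazed ceramic jar heaped with corks, 114 mm in diameter, about 140 mm high; origin at the centre of its underside, z up
- cherry_cork_a: Cylindrical cherrywood cork standing on end, 25 mm in diameter, 46 mm high; origin at the centre of its underside, z up
- cherry_cork_b: The second cherrywood cork, the same
There are look-alikes about, which are no part of the job. Leave any red look-alike of the ring_stand alone.

How it is judged (in metres and radians):
On the way:
1. the green bottle is lowered into the ring while still held: foot within 12 mm of the ring's axis and less than 20 mm above the stand's underside, within 0.35 rad of upright, fingers on it (horizontal distance between green_bottle and ring_stand below 0.012 m and z of green_bottle in the frame of ring_stand below 0.02 m and angle between green_bottle's own z axis and vertical below 0.35 rad and contact force between the fingers and green_bottle above 0.3 N), for 0.1 s.
At the end, for the whole second after the job is handed in: Green bottle at rest, let go, carried by the empty ring stand, cork up: foot within 9 mm of the ring's axis, 4 to 18 mm above the stand's underside, axis within 0.14 rad of vertical. Stand upright; stands, amber bottle (upright), corkscrew, jar and corks within 30 mm of their places (horizontal distance between green_bottle and ring_stand below 0.009 m and z of green_bottle in the frame of ring_stand between 0.004 and 0.018 m and angle between green_bottle's own z axis and vertical below 0.14 rad and contact force between green_bottle and ring_stand above 0.5 N and linear speed of green_bottle below 0.03 m/s and angular speed of green_bottle below 0.15 rad/s and angle between ring_stand's own z axis and vertical below 0.08 rad and contact force between each of the arm, the fingers and green_bottle below 0.05 N and angle between amber_bottle's own z axis and vertical below 0.2 rad and distance of each of ring_stand, full_stand, amber_bottle, corkscrew, cork_jar, cherry_cork_a, cherry_cork_b from where it was at the start of the episode below 0.03 m); the robot touches nothing.
It fails at once if the green bottle falls or is dropped: faster than 0.45 m/s (a drop of about 10 mm) with no finger on it (linear speed of green_bottle above 0.45 m/s and contact force between the fingers and green_bottle below 0.05 N).
It fails at once if the ring stand, the other stand, the amber bottle, the corkscrew, the jar or a cherrywood cork is pushed more than 30 mm from its place (distance of any of ring_stand, full_stand, amber_bottle, corkscrew, cork_jar, cherry_cork_a, cherry_cork_b from where it was at the start of the episode above 0.03 m).
It fails at once if the amber bottle, the corkscrew, the jar or a cherrywood cork is tipped by more than 0.5 rad (angle between any of amber_bottle, corkscrew, cork_jar, cherry_cork_a, cherry_cork_b's own z axis and vertical above 0.5 rad).
It also fails if it takes over 45 s, if anything falls off the work surface, if the arm or the gripper's body presses on something with over 40 N, if the wrist force passes 120 N, or if a joint passes its speed limit or range.

## Robot

A 6-joint arm with a two-finger parallel gripper is mounted at the origin on the work surface. World frame = base frame: x ahead of the robot, y to its left, z up, the work surface at z = 0. Lengths are in m, angles in degrees, forces in N, time in s.
With the tool pointing down it reaches from about 0.275 to 0.975 m from the base axis. Payload 8.4 kg.
Tool frame: the origin (TCP) lies between the finger pads; the fingertips stand 8 mm ahead of it and the grasp point (between the pads) lies 11 mm behind it; z points along the fingers, y is the line along which they close (so a half turn about z gives the same grasp; the last joint's range is limited). The gripper opens to 92 mm and grips with 3 to 60 N. Pads are 20 mm wide; open, the fingers measure 128 mm over their backs; the gripper's body (75 mm by 189 mm) begins 69 mm behind the grasp point.
Start: joints at [-63.85, 20.225, 93.587, -0, 66.188, -0.138], TCP at [0.277, -0.56, 0.223] pointing down, gripper open.
Joint ranges: [-150.9, 150.9], [-52.94, 120.26], [3.33, 152.33], [-74.26, 254.26], [0, 154.13], [-172.89, 172.89]. Speed limits (degrees/s): [127.2, 127.2, 159.86, 180, 180, 180].

## Interface

Orientations are given as [roll, pitch, yaw] about the fixed x, y, z axes, in that order (R = Rz(yaw) Ry(pitch) Rx(roll)).
In Python, from rig import manip, eyes gives the robot as it stands. Calls block until the motion is done:
- manip.move_pose(position, orientation): joint-space move of the TCP to a pose.
- manip.move_straight(position, attitude=None, speed=0.15, until_force=None): straight line of the TCP; attitude=None keeps the orientation; speed is the mean speed in m/s. With until_force (N) it stops when the force on the tool has changed by that much, and returns True; else False.
- manip.move_j(angles): joint-space move.
- manip.set_gripper(opening): opening from 0.0 (shut) to 1.0 (fully open); the grip force is fixed at half the most; returns when the fingers have stopped.
- manip.dwell(seconds).
- manip.ik(position, orientation): joint angles nearest the present ones, or None.
- manip.observe(): the state.
- eyes.grab_frame(name): name is "scene" or "side" or "wrist"; returns a dict with "image" (420x560x3 uint8, red, green, blue), "range_z" (420x560 float32, m along the optical axis (not along the pixel's ray), 0 where there is no reading), "intrinsics" (3x3 intrinsics, pixels), "rvec" (rotation vector, rad) and "tvec" (3), from world to camera coordinates, as OpenCV has them. Camera axes: x right, y down, z forward; pixel columns grow to the right and rows downward; lengths in m; the calibration is good to about 2 mm. A picture is of the moment at which its call begins.
A pose or a line that the arm cannot do raises manip.Unreachable and nothing moves.
- manip.hand_in(): hands the job in; it is judged then, once.
The state is a dict: "time_s": time; "joint_pos": joint angles; "dq": joint speeds; "effort": joint torques, N m; "tool_pos": TCP position; "ee_rot": TCP orientation; "force": force on the tool from outside, world axes, zero at the start; "ft_torque": the same for the moment, N m; "gripper_width": opening from 0.0 (shut) to 1.0 (fully open); "grasp_force": force on a finger pad.
Only numpy, scipy, OpenCV 4.12 (cv2) and the standard library are available. Lean on these libraries where they do the work, as an engineer would, in place of code of your own. Each camera call takes 0.05 s, during which the arm holds its last target. There are 200 camera calls.

## Working session

There is one attempt and no reset: what is moved stays moved. The work goes in short steps, each a Python script; the robot and the scene stay as the last script left them, time stands still between calls to the robot, and variables do not carry over. Pictures are saved under pics/ and viewed, at most 10 in all, crops included, and the job is handed in when it is done.

```bash
mkdir -p pics; ls
cat > h.py <<'E'
import numpy as np, cv2
from rig import manip, eyes
def grab(n):
    f=eyes.grab_frame(n); R,_=cv2.Rodrigues(np.array(f["rvec"],float)); f["R"]=R; f["t"]=np.array(f["tvec"],float).ravel(); f["K"]=np.array(f["intrinsics"],float); return f
def cloud(f):
    z=f["range_z"]; v,u=np.indices(z.shape); K=f["K"]
    p=np.stack([(u-K[0,2])/K[0,0]*z,(v-K[1,2])/K[1,1]*z,z],-1)
    return (p-f["t"])@f["R"]
def save(f,n): cv2.imwrite("pics/"+n,f["image"][...,::-1])
E
python3 - <<'E'
from h import *
a=grab("scene");b=grab("side")
cv2.imwrite("pics/a.png",a["image"][...,::-1]);cv2.imwrite("pics/b.png",b["image"][...,::-1])
for f in(a,b): print(-f["R"].T@f["t"],f["R"][2],f["K"][0,0],(f["range_z"]>0).mean())
print(manip.observe())
E
```

```text
pics
[1.28869553 0.28291744 0.64764397] [-0.75572934 -0.31181039 -0.5758884 ] 484.63833549693584 0.9959736394557823
[0.04355191 0.84938109 0.82892655] [ 0.43387627 -0.69420571 -0.57430811] 537.0692703620126 0.9959268707482993
{'time_s': 0.1, 'joint_pos': array([-6.38515434e+01,  2.02585629e+01,  9.36243633e+01, -1.18186356e-03,
        6.61877941e+01, -1.36998974e-01]), 'dq': array([-0.01579386, -0.16524325, -0.05549445, -0.01046757, -0.01094084,
       -0.06839127]), 'effort': array([-9.30504975e-04, -5.94904912e+01, -3.34931982e+01,  6.98697288e-02,
        1.84200407e-02, -3.02119588e-05]), 'tool_pos': array([ 0.27658564, -0.55998639,  0.22194165]), 'ee_rot': array([-1.79929277e+02,  9.11565225e-04,  2.62859340e+01]), 'force': array([-0.17253491,  0.03839901,  0.7766408 ]), 'ft_torque': array([ 0.03365509, -0.07127001, -0.01656831]), 'grasp_force': 0.0, 'gripper_width': 0.9984738997850039}
```

View pics/a.png

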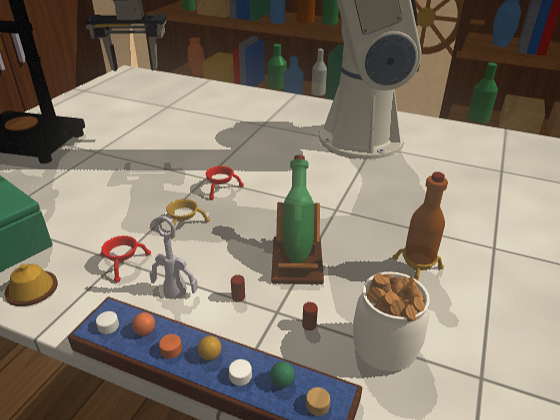

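View pics/b.png

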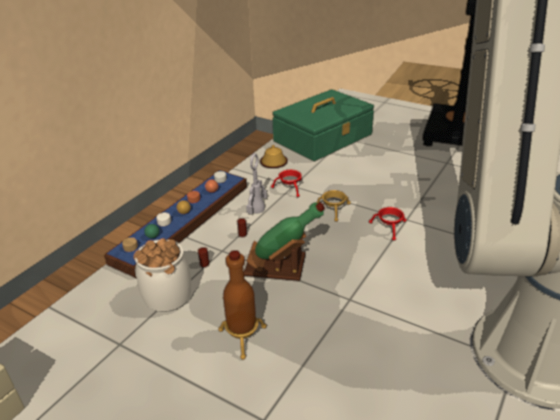

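The scene view shows the green bottle leaning in its cradle at (298,220). The side view has it at (290,237), neck up-right towards (318,210).

Look-alikes:
- **Bottle:** the green bottles on the shelf at scene (277,70) and (484,95), and the amber bottle at (427,220).
- **Stand:** red rings at scene (119,248) and (220,178), and the full brass stand at (418,262).

My choice is the cradled green bottle and the brass empty ring at scene (183,210), side (335,200).

```bash
cat > m.py <<'E'
from h import *
def ray(f,uv):
    d=np.linalg.inv(f["K"])@np.r_[uv,1.]; d=f["R"].T@d; return -f["R"].T@f["t"], d/np.linalg.norm(d)
def tri(r1,r2):
    A=np.stack([r1[1],-r2[1]],1); s=np.linalg.lstsq(A,r2[0]-r1[0],rcond=None)[0]
    p,q=r1[0]+s[0]*r1[1],r2[0]+s[1]*r2[1]; return (p+q)/2,np.linalg.norm(p-q)
def comp(m,seed):
    n,l,st,c=cv2.connectedComponentsWithStats(m.astype(np.uint8)); 
    ys,xs=np.nonzero(m); i=np.argmin((xs-seed[0])**2+(ys-seed[1])**2); return l==l[ys[i],xs[i]]
E
python3 - <<'E'
from m import *
F={n:grab(n) for n in("scene","side")}
seedG={"scene":(298,230),"side":(283,242)}; box={"scene":(150,190,225,240),"side":(312,183,356,226)}
pl=[];G=[]; rings=[]
for n,f in F.items():
    hsv=cv2.cvtColor(f["image"],cv2.COLOR_RGB2HSV); P=cloud(f)
    g=comp((hsv[...,0]>50)&(hsv[...,0]<95)&(hsv[...,1]>80),seedG[n])
    ys,xs=np.nonzero(g); c=np.array([xs.mean(),ys.mean()]); w,V=np.linalg.eigh(np.cov(xs,ys)); d=V[:,1]
    s=(np.c_[xs,ys]-c)@d; print(n,g.sum(),c,d,s.min(),s.max(),"ends",c+d*s.min(),c+d*s.max())
    # axis through midlines of cross-sections
    o,r1=ray(f,c-50*d);_,r2=ray(f,c+50*d); nn=np.cross(r1,r2); pl.append((nn/np.linalg.norm(nn),o))
    G.append(P[g])
    x0,y0,x1,y1=box[n]; m=np.zeros(g.shape,bool); m[y0:y1,x0:x1]=1
    m&=(hsv[...,0]>10)&(hsv[...,0]<32)&(hsv[...,1]>90)
    pts=P[m]; t=pts[(pts[:,2]>.036)&(pts[:,2]<.06)]
    print("ring px",m.sum(),"z pct",np.percentile(pts[:,2],[5,50,90,98]).round(4))
    A=np.c_[2*t[:,:2],np.ones(len(t))]; s=np.linalg.lstsq(A,(t[:,:2]**2).sum(1),rcond=None)[0]
    print("circle",s[:2],np.sqrt(s[2]+s[0]**2+s[1]**2),len(t), "bbox", t.min(0),t.max(0))
    # cork: reddish-brown
    k=np.nonzero(m); print("ring px bbox",k[1].min(),k[1].max(),k[0].min(),k[0].max())
    # plane-cast ellipse of top rim for check
    cv2.imwrite(f"pics/m_{n}.png",np.where((m|g)[...,None],(255,0,255),f["image"][...,::-1]).astype(np.uint8))
d=np.cross(pl[0][0],pl[1][0]); d/=np.linalg.norm(d); d*=np.sign(d[2])
A=np.array([pl[0][0],pl[1][0],d]); p=np.linalg.solve(A,[pl[0][0]@pl[0][1],pl[1][0]@pl[1][1],d@np.vstack(G).mean(0)])
print("axis",p,d,"tilt",np.degrees(np.arccos(d[2])))
for g in G:
    q=g-p; s=q@d; r=np.linalg.norm(q-np.outer(s,d),axis=1); ok=r<.06
    print("s",s[ok].min(),s[ok].max(),"foot?",p+d*(s[ok].max()-.204))
    for a in np.arange(-.12,.13,.02):
        k=ok&(abs(s-a)<.004); 
        if k.sum(): print(round(a,2),np.median(r[k]).round(4),end=" ")
    print()
ims=[cv2.resize(F["scene"]["image"][140:300,150:350],None,fx=2,fy=2.5),cv2.resize(F["side"]["image"][150:290,200:400],None,fx=2,fy=2.857)]
h=min(i.shape[0] for i in ims); cv2.imwrite("pics/crop.png",np.hstack([i[:h] for i in ims])[...,::-1])
E
```

```text
scene 1694 [301.01770956 218.84179457] [-0.00712     0.99997465] -51.861714405387886 42.16438291410379 ends [301.38696476 166.98139473] [300.71749933 261.00510872]
ring px 473 z pct [0.001  0.0378 0.045  0.0471]
circle [ 0.5743449  -0.24611557] 0.03042840531819975 268 bbox [ 0.54006653 -0.28167866  0.03601283] [ 0.61321364 -0.21399758  0.04748374]
ring px bbox 167 209 199 237
side 1248 [284.83894231 232.21794872] [-0.81156248  0.58426564] -41.97117293935891 35.319545247868945 ends [318.90117151 207.6956344 ] [256.17492457 252.85394551]
ring px 380 z pct [0.002  0.0367 0.0457 0.1782]
circle [ 0.57094626 -0.24534803] 0.03005567466634576 186 bbox [ 0.5377918  -0.28017425  0.03615862] [ 0.60579753 -0.21041404  0.04769895]
ring px bbox 316 350 190 221
axis [0.56490357 0.0255347  0.0998094 ] [-0.6683952  -0.27336012  0.69175292] tilt 46.230971924007946
s -0.09112252733815565 0.09385906457231413 foot? [0.63852125 0.05564284 0.02361909]
-0.08 0.0133 -0.06 0.0214 -0.04 0.0237 -0.02 0.0244 0.0 0.0249 0.02 0.0242 0.04 0.018 0.06 0.0098 0.08 0.0106 
s -0.08284049436799723 0.10932298059061177 foot? [0.62818524 0.05141562 0.0343163 ]
-0.08 0.013 -0.06 0.0212 -0.04 0.0233 -0.02 0.0244 0.0 0.024 0.02 0.0241 0.04 0.018 0.06 0.0093 0.08 0.01 0.1 0.0131
```

View pics/crop.png

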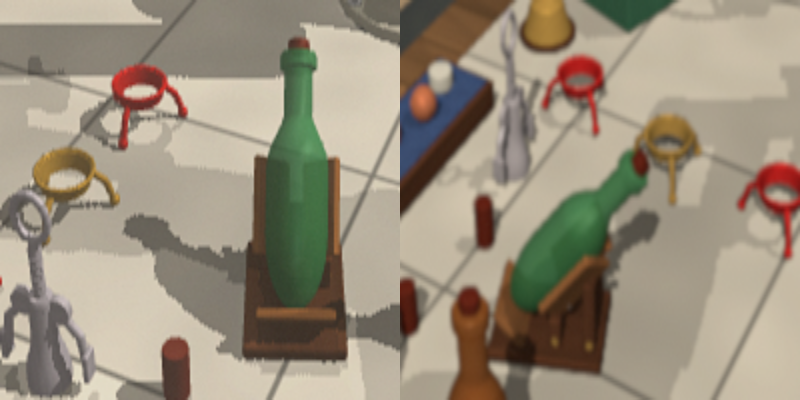

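The crop confirms the choice: a solid green corked bottle in the wooden cradle, and an empty brass ring with a red ring on either side of it. The silhouette axis is biased because the boards hide part of the body. I'll refine it by least squares on the depth points using the given radii, then check the reach.

```bash
cat > fit.py <<'E'
from m import *
from scipy.optimize import least_squares
from scipy.spatial.transform import Rotation as Ro
def prof(s): # radius along the bottle
    return np.where(s<.06,.0305*np.sqrt(np.clip(1-((.06-s)/.06)**2,1e-4,1)),np.interp(s,[.06,.112,.153,.190,.1905,.204],[.0305,.0305,.014,.014,.018,.018]))
def unit(a): return np.array([np.sin(a[0])*np.cos(a[1]),np.sin(a[0])*np.sin(a[1]),np.cos(a[0])])
def fit(P,foot,a):
    def res(x):
        q=P-x[:3]; d=unit(x[3:]); s=q@d; r=np.linalg.norm(q-np.outer(s,d),axis=1)
        lo=np.clip(s,0,.204); return np.hypot(r,s-lo)-prof(lo)
    o=least_squares(res,np.r_[foot,a],loss="soft_l1",f_scale=.003)
    return o.x[:3],unit(o.x[3:]),np.median(abs(res(o.x)))
def greens(names,seed,lim=None):
    out=[]
    for n in names:
        f=grab(n); hsv=cv2.cvtColor(f["image"],cv2.COLOR_RGB2HSV)
        g=comp((hsv[...,0]>50)&(hsv[...,0]<95)&(hsv[...,1]>80),seed[n])
        g=cv2.erode(g.astype(np.uint8),np.ones((3,3)))>0; out.append(cloud(f)[g])
    return out
E
python3 - <<'E'
from fit import *
G=greens(("scene","side"),{"scene":(298,230),"side":(283,242)})
for g in (G[0],G[1],np.vstack(G)):
    f,d,e=fit(g,[.633,.053,.028],[np.radians(46),np.radians(202)]); print(f.round(4),d.round(4),np.degrees(np.arccos(d[2])),e,"neck",f+.172*d)
neck=f+.172*d; h=np.r_[d[:2],0]; h/=np.linalg.norm(h)
F=grab("scene"); P=cloud(F)
q=P[(P[...,2]>.02)&(P[...,2]<.3)&(P[...,0]>.4)&(P[...,0]<.85)&(abs(P[...,1])<.45)]
for u,v in((172,280),(165,228),(238,290),(310,317),(427,230),(119,248),(220,178)): print((u,v),P[v,u].round(3))
print("perp dir",h)
def att(z,y):
    z=z/np.linalg.norm(z); y=y/np.linalg.norm(y); return Ro.from_matrix(np.stack([np.cross(y,z),y,z],1)).as_euler("xyz",degrees=True)
ring=np.array([.5725,-.2457])
for al in(0,10,20,30):
    r=np.radians(-45-al); z=h*np.cos(r)+np.r_[0,0,np.sin(r)]
    y=np.cross([0,0,1],h)
    for sg in(1,-1):
        for k in(.0,.11):
            print(al,sg,k,"start",None if (j:=manip.ik(neck+z*.011-z*k,att(z,sg*y))) is None else j.round(0))
    for az in(-60,-40,-23,0,30,60,-90,150,180,202,225,250):
        a=np.radians(az); hh=np.array([np.cos(a),np.sin(a),0]); r=np.radians(-al); z=hh*np.cos(r)+np.r_[0,0,np.sin(r)]
        ok=[manip.ik(np.r_[ring,.185+up]+z*(.011-k),att(z,sg*np.cross([0,0,1],hh))) is not None for sg in(1,-1) for k in(0,.1) for up in (0,.1)]
        if any(ok): print("  end",al,az,np.int_(ok))
E
```

```text
[0.626  0.0438 0.0293] [-0.6539 -0.2637  0.7092] 44.83350868050913 0.0009542570811037019 neck [ 0.51352118 -0.00158401  0.15131749]
[0.6239 0.0436 0.0294] [-0.6455 -0.2606  0.7179] 44.11823426936156 0.001284478845180348 neck [ 0.51289881 -0.00126004  0.15287881]
[0.6257 0.0435 0.0298] [-0.6569 -0.2587  0.7082] 44.910853619430355 0.001094595985810666 neck [ 0.51270788 -0.00095189  0.15157611]
(172, 280) [ 0.771 -0.143  0.041]
(165, 228) [ 0.603 -0.276  0.002]
(238, 290) [ 0.737 -0.027  0.03 ]
(310, 317) [0.749 0.114 0.034]
(427, 230) [0.553 0.26  0.125]
(119, 248) [ 0.696 -0.328 -0.002]
(220, 178) [ 0.366 -0.27  -0.001]
perp dir [-0.93046041 -0.36639244  0.        ]
0 1 0.0 start [  7.  41.  84. -11.  99.  78.]
0 1 0.11 start [  8.  42.  70. -10. 111.  77.]
0 -1 0.0 start [   7.   41.   84.  -11.   99. -102.]
0 -1 0.11 start [   8.   42.   70.  -10.  111. -103.]
  end 0 -60 [1 1 0 0 1 1 0 0]
  end 0 -40 [1 1 1 1 1 1 1 1]
  end 0 -23 [1 1 1 0 1 1 1 0]
  end 0 0 [1 1 1 1 1 1 1 1]
  end 0 30 [1 1 1 1 1 1 1 1]
  end 0 60 [1 1 1 1 1 1 1 1]
  end 0 -90 [0 0 1 0 0 0 1 0]
  end 0 150 [1 0 0 0
[... 1220 characters left out ...]
1 1]
  end 20 250 [1 1 1 1 1 1 1 1]
30 1 0.0 start [  3.  24. 102.  -5.  69.  74.]
30 1 0.11 start [ 4. 19. 93. -5. 82. 73.]
30 -1 0.0 start [   3.   24.  102.   -5.   69. -106.]
30 -1 0.11 start [   4.   19.   93.   -5.   82. -107.]
  end 30 -40 [1 1 1 0 1 1 1 0]
  end 30 -23 [1 1 1 1 1 1 1 1]
  end 30 0 [1 1 1 1 1 1 1 1]
  end 30 30 [1 1 1 1 1 1 1 1]
  end 30 60 [1 1 1 1 1 1 1 1]
  end 30 -90 [1 1 1 1 1 1 1 1]
  end 30 150 [1 1 1 1 1 1 1 1]
  end 30 180 [1 1 1 1 1 1 1 1]
  end 30 202 [1 1 1 1 1 1 1 1]
  end 30 225 [1 1 1 1 1 1 1 1]
  end 30 250 [1 1 1 1 1 1 1 1]<sys>:0: UserWarning: Gimbal lock detected. Setting third angle to zero since it is not possible to uniquely determine all angles.
```

The fit agrees with the text: foot 30 mm up, tilt 45°, neck at (0.513, -0.001, 0.152). The ring is at about (0.573, -0.246) with its rim at about 0.046. I'll grip the neck 20° off perpendicular, lift straight up and look again.

```bash
cat >> fit.py <<'E'
def att(z,y):
    z=z/np.linalg.norm(z); y=y/np.linalg.norm(y); return Ro.from_matrix(np.stack([np.cross(y,z),y,z],1)).as_euler("xyz",degrees=True)
E
python3 - <<'E'
from fit import *
neck=np.array([.5130,-.0012,.1517]); h=np.array([-.9305,-.3664,0]); r=np.radians(-65)
z=h*np.cos(r)+np.r_[0,0,np.sin(r)]; A=att(z,np.cross([0,0,1],h))
T=neck+.011*z
manip.move_pose(T-.12*z+[0,0,.04],A)
manip.move_straight(T-.04*z,A,.15)
manip.move_straight(T,A,.06)
manip.set_gripper(0.0)
s=manip.observe(); print(s["time_s"],s["gripper_width"],s["grasp_force"],s["force"],s["tool_pos"]-T)
E
```

```text
5.4 0.2991790957219852 30.005868673324585 [0.43041786 0.08709712 0.04936788] [ 4.45447228e-05 -7.17714182e-05  1.63935839e-05]
```

Gripper width is 27.5 mm at 30 N, so the neck is held. Lifting.

Run:
```python
from fit import *
s=manip.observe(); manip.move_straight(s["tool_pos"]+[0,0,.16],None,.1)
s=manip.observe(); print(s["time_s"],s["gripper_width"],s["grasp_force"],s["force"],s["tool_pos"],s["joint_pos"].round(1))
for n in("scene","side"): save(grab(n),f"lift_{n}.png")
a=cv2.imread("pics/lift_scene.png");b=cv2.imread("pics/lift_side.png")
cv2.imwrite("pics/lift.png",np.hstack([a[60:360,130:530],b[60:360,130:530]]))
R=Ro.from_euler("xyz",s["ee_rot"],degrees=True)
az=260
for al in(20,):
  for az in(230,245,260,270):
    for sg in(1,-1):
      a=np.radians(az);hh=np.array([np.cos(a),np.sin(a),0]);z=hh*np.cos(np.radians(al))-np.r_[0,0,np.sin(np.radians(al))]
      for up in(0,.1): j=manip.ik(np.r_[.5725,-.2457,.183+up]+.011*z,att(z,sg*np.cross([0,0,1],hh))); print(az,sg,up,None if j is None else j.round(0))
```

```text
7.15 0.2947131717361468 29.999387562274933 [ 0.07301068  0.54662456 -3.38626778] [ 0.50849451 -0.00299307  0.30117903] [ 4.4 20.2 87.6 -7.2 96.1 73.7]
230 1 0 [ -0.  50.  80. -48. 104.  52.]
230 1 0.1 [ -0.  43.  79. -50. 109.  46.]
230 -1 0 [  -0.   50.   80.  -48.  104. -128.]
230 -1 0.1 [  -0.   43.   79.  -50.  109. -134.]
245 1 0 [  3.  45.  90. -56.  94.  52.]
245 1 0.1 [  3.  38.  89. -57.  99.  45.]
245 -1 0 [   3.   45.   90.  -56.   94. -128.]
245 -1 0.1 [   3.   38.   89.  -57.   99. -135.]
260 1 0 [  6.  41. 101. -65.  84.  53.]
260 1 0.1 [  6.  32. 100. -65.  88.  44.]
260 -1 0 [   6.   41.  101.  -65.   84. -127.]
260 -1 0.1 [   6.   32.  100.  -65.   88. -136.]
270 1 0 [  7.  38. 108. -73.  77.  55.]
270 1 0.1 [  7.  29. 107. -71.  81.  45.]
270 -1 0 [   7.   38.  108.  -73.   77. -125.]
270 -1 0.1 [   7.   29.  107.  -71.   81. -135.]
```

View pics/lift.png

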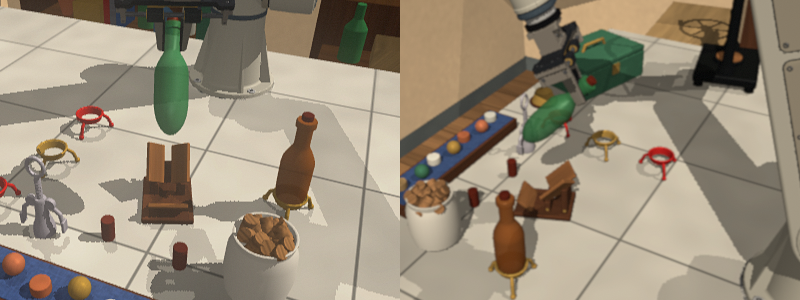

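The bottle is held and clear of the cradle: scene crop (172,90), side crop (550,118). Nothing else has moved. Next I'll turn it upright above the ring and measure its pose there.

```bash
cat >> fit.py <<'E'
def bottle(exp_foot,d0):
    """fit the green bottle near an expected pose from both fixed cameras"""
    out=[]
    for n in("scene","side"):
        f=grab(n); hsv=cv2.cvtColor(f["image"],cv2.COLOR_RGB2HSV); P=cloud(f)
        g=(hsv[...,0]>50)&(hsv[...,0]<95)&(hsv[...,1]>80); g=cv2.erode(g.astype(np.uint8),np.ones((3,3)))>0
        q=P-exp_foot; s=q@d0; r=np.linalg.norm(q-s[...,None]*d0,axis=-1); g&=(r<.06)&(s>-.03)&(s<.23); out.append(P[g])
    x=[fit(g,exp_foot,[max(np.arccos(min(d0[2],1)),.02),np.arctan2(d0[1],d0[0])]) if len(g)>60 else None for g in out+[np.vstack(out)]]
    for o,g in zip(x,out+[0]): print("fit",None if o is None else (o[0].round(4),o[1].round(3),round(o[2],4)),np.size(g)//3)
    return x[2]
E
python3 - <<'E'
from fit import *
a=np.radians(245);hh=np.array([np.cos(a),np.sin(a),0]);z=hh*np.cos(np.radians(20))-np.r_[0,0,np.sin(np.radians(20))]
manip.move_pose(np.r_[.5725,-.2457,.183+.13]+.011*z,att(z,np.cross([0,0,1],hh)))
s=manip.observe(); print(s["time_s"],s["gripper_width"],s["tool_pos"])
bottle(np.r_[.5725,-.2457,.141],np.array([0,0,1.]))
a=grab("scene");b=grab("side")
cv2.imwrite("pics/up.png",np.hstack([a["image"][30:330,100:500],b["image"][30:330,130:530]])[...,::-1])
E
```

```text
8.2417 0.2975644325192448 [ 0.56805365 -0.25462372  0.30908941]
fit (array([ 0.5801, -0.2451,  0.143 ]), array([-0.061,  0.005,  0.998]), np.float64(0.0007)) 282
fit (array([ 0.5729, -0.2445,  0.1429]), array([-0.   ,  0.002,  1.   ]), np.float64(0.0013)) 905
fit (array([ 0.5729, -0.2446,  0.1428]), array([-0.001,  0.002,  1.   ]), np.float64(0.0012)) 0
```

View pics/up.png

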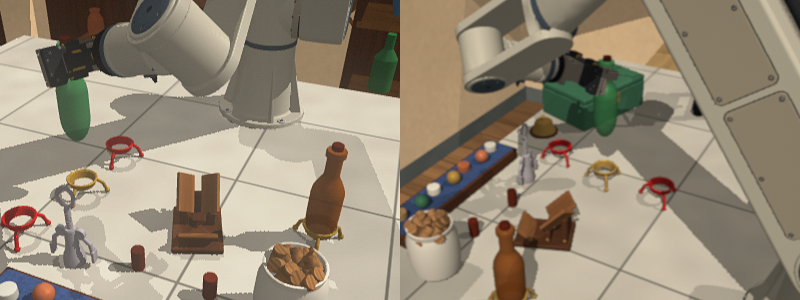

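The bottle is upright to within about 0.003 rad. Its foot is at (0.5729, -0.2446, 0.143), 1 mm from the ring axis, and it has not slipped. I'll lower it, with force-guarded steps at the end.

Run:
```python
from fit import *
s=manip.observe(); p=s["tool_pos"]+[-.0003,-.001,-.095]
manip.move_straight(p,None,.1)
f0=manip.observe()["force"]
hit=manip.move_straight(p+[0,0,-.045],None,.02,until_force=3)
s=manip.observe(); print(hit,s["time_s"],s["tool_pos"],s["force"]-f0,"foot z est",.1428-(.30909-s["tool_pos"][2]))
bottle(np.r_[.5726,-.2456,.012],np.array([0,0,1.]))
a=grab("scene");b=grab("side")
cv2.imwrite("pics/seat.png",np.hstack([cv2.resize(a["image"][100:300,100:300],(400,400)),cv2.resize(b["image"][80:280,230:430],(400,400))])[...,::-1])
```

```text
True 11.1417 [ 0.56776775 -0.25611796  0.17901098] [ 0.91551955 -1.389238    7.41366498] foot z est 0.012720975501070902
fit (array([ 0.5722, -0.2483,  0.0144]), array([0.005, 0.01 , 1.   ]), np.float64(0.0008)) 344
fit (array([ 0.5724, -0.2481,  0.0123]), array([0.002, 0.015, 1.   ]), np.float64(0.0016)) 580
fit (array([ 0.5718, -0.2487,  0.0124]), array([0.006, 0.019, 1.   ]), np.float64(0.0013)) 0
```

View pics/seat.png

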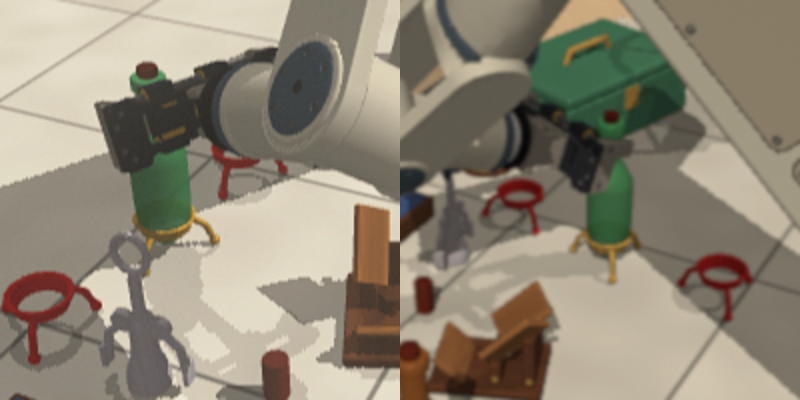

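The bottle sits in the brass collar with its foot about 12 mm up and upright within 0.02 rad (scene crop (163,200), side crop (610,215)). I'll hold briefly, open the gripper and back straight off.

Run:
```python
from fit import *
manip.dwell(.3)
manip.set_gripper(1.0)
s=manip.observe(); z=Ro.from_euler("xyz",s["ee_rot"],degrees=True).as_matrix()[:,2]
manip.move_straight(s["tool_pos"]-.12*z,None,.08)
manip.move_straight(s["tool_pos"]-.12*z+[0,0,.1],None,.15)
manip.dwell(.5)
print(manip.observe()["time_s"],manip.observe()["force"])
bottle(np.r_[.5722,-.2483,.012],np.array([0,0,1.]))
a=grab("scene");b=grab("side")
cv2.imwrite("pics/end.png",np.hstack([a["image"][50:350,60:460],b["image"][50:350,130:530]])[...,::-1])
```

```text
15.65 [-0.00614258 -0.67268109 -0.37516026]
fit (array([ 0.57  , -0.2468,  0.014 ]), array([ 0.025, -0.006,  1.   ]), np.float64(0.001)) 419
fit (array([ 0.5711, -0.2489,  0.0117]), array([0.009, 0.02 , 1.   ]), np.float64(0.0015)) 839
fit (array([ 0.5714, -0.2485,  0.0117]), array([0.007, 0.017, 1.   ]), np.float64(0.0013)) 0
```

View pics/end.png

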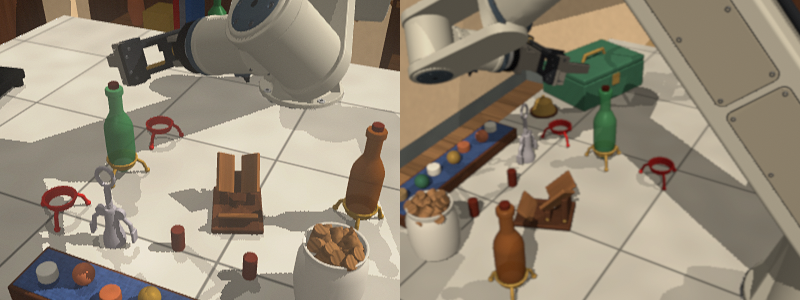

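The bottle stands upright in the brass ring (scene crop (120,125), side crop (605,120)). The arm is clear and nothing else has moved, so I'm handing in.

```bash
python3 -c "
from rig import manip; print(manip.hand_in())"
```

```text
the job is handed in; nothing more can be done
None
```

The green bottle stands upright, cork up, in the empty brass ring stand; it was lowered in while still held, nothing else moved in the final pictures, and the job was handed in at about 16 s (the hand-in returned no verdict).

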